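# Temperature check of a jar at the kitchen counter

## Robot

A 6-joint arm with a two-finger parallel gripper is mounted at the origin on the work surface. World frame = base frame: x ahead of the robot, y to its left, z up, the work surface at z = 0. Lengths are in mm, angles in rad, forces in N, time in s.
With the tool pointing down it reaches from about 325 to 900 mm from the base axis. Payload 6.1 kg.
Tool frame: the origin (TCP) lies midway between the tips of the shut fingers; the grasp point (between the pads) lies 19 mm behind it (bot.pinch_z is the distance from the TCP to the grasp point, in mm); z points along the fingers, y is the line along which they close (so a half turn about z gives the same grasp; the last joint's range is limited). The gripper opens to 85 mm and grips with 20 to 120 N. Pads are 22 mm wide; open, the fingers measure 114 mm over their backs; the gripper's body (76 mm by 85 mm) begins 54 mm behind the grasp point. The pads swing forward as they close: fully open they stand 13 mm farther back than shut.
Start: joints at [-1.405, 0.22, 1.526, -0, 1.395, -0.126], TCP at [179.791, -598.574, 231.3] pointing down, gripper open.
Joint ranges: [-2.98, 2.98], [-0.91, 2.08], [0.09, 2.57], [-1.24, 4.39], [0.2, 2.65], [-2.68, 2.68]. Speed limits (rad/s): [2.57, 2.57, 3.01, 3.14, 3.14, 3.14].

## Interface

Orientations are given as a unit quaternion [w, x, y, z].
In Python, from cell import readout, grab_frame, bot gives the robot as it stands.
- The arm moves only by the tool play_rows, never from a script. Its argument "plan" is a list of rows, each a list of 4 numbers: the shift along the world's x, y, z in mm, then the turn about the world's z in rad. In form: [[tx, ty, tz, spin], ...]. A call has 1 to 12 rows; each row shifts and turns the commanded pose from where the row before left it; what a row does not reach is not made up. A row lasts 1/12 s, in which the tool goes at most 41.7 mm and 7.16 degrees, less where a joint would pass 70% of its speed; a pose out of reach is approached as far as the arm can. A call with a gripper value outside its range is refused whole. "claw" is the finger opening in mm, from 0 to 85.4, set as the call begins (left out, the last holds). The fingers move at their own pace and stop on an object; "squeeze" is the grip in N (left out, the last holds). Time passes only in rows, so rows that do not move let the fingers close. It gives the time, the measured TCP pose, the force, the opening and the grip force at its end, in the units of the state.
- readout.sense(): the state, without advancing time (a new reading comes with each control period).
- grab_frame(name): name is "scene" or "top" or "wrist"; returns a dict with "img" (400x640x3 uint8, red, green, blue), "fx", "fy", "cx", "cy" (pixels), "world_to_cam" (4x4, takes a point from world to camera coordinates). Camera axes: x right, y down, z forward; pixel columns grow to the right and rows downward; lengths in mm; the calibration is good to about 2 mm. A picture is of the moment at which its call begins. There is no depth.
- bot.close_job(): hands the job in; it is judged then, once.
The state is a dict: "time": time; "joints": joint angles; "joint_velocities": joint speeds; "tau": joint torques, N m; "tool_pos": TCP position; "ee_rot": TCP orientation; "force": force on the tool from outside, world axes, zero at the start; "moment": the same for the moment, N m; "finger_gap": finger opening in mm; "grasp_force": force on a finger pad.
Only numpy, scipy, OpenCV 4.12 (cv2) and the standard library are available. Lean on these libraries where they do the work, as an engineer would, in place of code of your own. Each camera call takes 0.05 s, during which the arm holds its last target. There are 200 camera calls.

## Task

Check the temperature of the medium-sized jar: set it down gently, upright, in the pulled-out tray of the check station and let go of it, then push the tray in until it clicks home in front of the thermometer. Only then squeeze the thermometer's trigger fully against its spring for about a second and let it spring back, and finally pull the tray out again all the way to its front stop, with the jar still standing in it, and let go. Leave everything else on the counter where it is.

Things in the scene. Friction and masses are not known exactly. Their poses are not given: they have to be found in the camera images.
- station: Check station: wooden base plate 270 (x) x 330 (y) x 12 mm, fixed to the counter. Origin on the counter; the plate spans x -135..135, y -130..200 mm. +x points away from the robot (give or take its yaw), z up. It carries two low rails along x with the sliding tray (at y = -45 mm) and, left of them, a pistol-shaped thermometer lying on its side in a cradle.
- squeeze (a point): Where to squeeze, fixed on the station, with its axes, 100 mm above the counter (free air below): midway in y between the grip's back face (30 mm to +y) and the outer face of the resting trigger (30 mm to -y): 60 mm wide over both, 46 mm fully squeezed. 55 mm from the trigger's hinge. Squeeze along y, fingers pointing down from above, pads at this height.
- trigger (a joint): The thermometer's grey trigger: a blade 75 mm long, 10 mm thick, 24 mm high (88 to 112 mm above the counter), hinged about a vertical axis at its barrel end. 0 = released, 0.26 rad = fully squeezed towards the grip. A spring returns it: at the squeeze point it takes about 4 N to start and 9 N to squeeze fully.
- tray (a joint): Tray slide along station +x: 0 = pulled out to the front stop (nearest the robot), 0.110 m = home at the end stop by the nozzle. Starts at 0 to 0.030. About 1 N of friction; between 0.095 and 0.104 a sprung plunger must be overridden (about 9 N), then the tray snaps on to 0.110 and is held there; pulling it out again takes about 6 N.
- seat (a point): Centre of the tray's inner floor, 33 mm above the counter, with the station's axes; moves with the tray. The aluminium tray is 96 x 96 mm outside, 88 x 88 mm inside, its rim 10 mm above this floor.
- handle (a point): Grip point on the tray's black upright handle post, 70 mm above the counter, with the station's axes; moves with the tray, 95 mm to station -x of the seat. The post is 20 x 20 mm, its top 89 mm above the counter, and stands free from 33 mm upwards.
- jar: The jar to check: closed round glass jar with paper label and white lid, 64 mm diameter, 95 mm high, about 0.35 kg; the middle-sized one of the three round jars to the right of the station. Origin at the centre of its underside, z up its axis. Starts standing on the counter.
- shaker: Bystander: slim spice jar, 42 mm diameter, 105 mm high; origin at its underside.
- tub: Bystander: wide low jar, 88 mm diameter, 60 mm high; origin at its underside.
- mug: Bystander: white mug, 80 mm diameter, 90 mm high; origin at its underside.
- bowl: Bystander: white bowl, 110 mm diameter, 60 mm high; origin at its underside.
- carton: Bystander: flat cardboard food box 140 x 90 x 35 mm; origin at its underside.
- spatula: Bystander: kitchen spatula with wooden handle, lying on the counter to the right of the robot.
- sauce: Bystander: upright brown sauce bottle, 62 mm diameter, 170 mm high; origin at its underside.
- barrel (a point): Middle of the thermometer's grey barrel, 100 mm above the counter, with the station's axes, fixed. The barrel is 54 (x) x 150 (y) x 44 mm; its clamp bands reach 126 mm above the counter. The black round nozzle points to -y, at the tray's home place. The level black grip, 30 mm thick in y and 34 mm in z, runs from the barrel 154 mm towards -x, with the trigger beside it on its -y side.

How it is judged:
By the outcome, as a careful person would: the job done as asked, in the order asked, and still so for the second after the job is handed in, with the robot touching nothing.
It also fails if it takes over 72 s, if anything falls off the work surface, if the arm or the gripper's body presses on something with over 40 N, if the wrist force passes 120 N, or if a joint passes its speed limit or range.

## Working session

There is one attempt and no reset: what is moved stays moved. The work goes in short steps, Python scripts to look and compute and a tool call to move; the robot and the scene stay as the last step left them, time stands still between calls to the robot, and variables do not carry over. Pictures are saved under pics/ and viewed, at most 12 in all, crops included, and the job is handed in when it is done.

Besides the shell and the picture viewer there is one more tool, called after "Call:" by a JSON object that holds its "method" and its "body", one argument or row to a line. play_rows: Moves the arm, as the interface text tells. Its arguments: {"type":"object","properties":{"plan":{"type":"array"},"claw":{"type":"number"},"squeeze":{"type":"number"}},"required":["plan"]}

```bash
mkdir -p pics
python3 - <<'E'
from cell import readout, grab_frame, bot
import cv2,pickle
for n in("scene","top"):
    f=grab_frame(n); cv2.imwrite(f"pics/{n}0.png",f["img"][:,:,::-1]); pickle.dump(f,open(f"pics/{n}0.pkl","wb"))
    print(n,f["fx"],f["cx"],f["cy"],f["world_to_cam"].round(3).tolist())
s=readout.sense();print({k:s[k] for k in("time","tool_pos","ee_rot","finger_gap")},bot.pinch_z)
E
```

```text
scene 476.267000092468 323.4460985112807 195.53342395578366 [[0.761, 0.649, 0.022, -403.922], [0.427, -0.474, -0.77, -174.957], [-0.489, 0.595, -0.638, 1648.196], [0.0, 0.0, 0.0, 1.0]]
top 425.6537586971807 312.94165722726837 195.23015476984608 [[-0.02, -1.0, -0.008, 4.69], [-0.997, 0.021, -0.08, 548.728], [0.08, 0.006, -0.997, 1312.134], [0.0, 0.0, 0.0, 1.0]]
{'time': 0.1, 'tool_pos': array([ 179.71217965, -597.99923281,  230.26743936]), 'ee_rot': array([-9.30642871e-04,  9.89373936e-01,  1.45390327e-01, -2.76160775e-05]), 'finger_gap': 85.46460020978101} 18.700000000000003
```

View pics/top0.png

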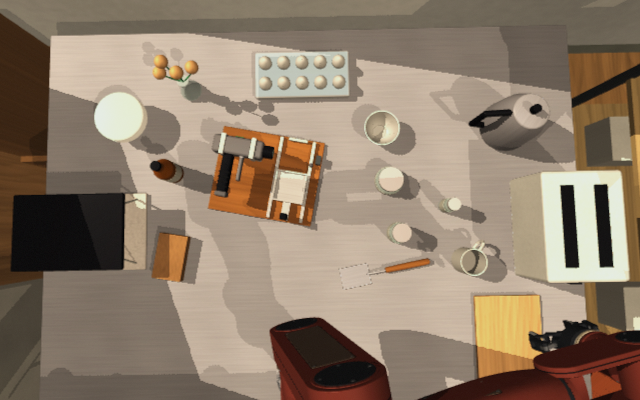

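View pics/scene0.png

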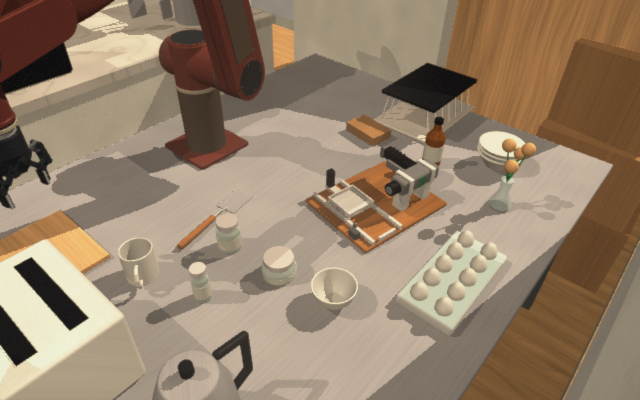

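The top view shows the station at about (268,175), with the tray at (291,188) and the handle at (285,210). The medium jar is at (401,233), the tub at (390,180) and the shaker at (452,205). I'll zoom in to measure.

Run:
```python
import cv2
a=cv2.imread("pics/top0.png")[120:230,200:335]; cv2.imwrite("pics/c1.png",cv2.resize(a,None,fx=5.4,fy=5.4,interpolation=cv2.INTER_CUBIC))
b=cv2.imread("pics/scene0.png")[110:260,200:455]; cv2.imwrite("pics/c2.png",cv2.resize(b,None,fx=3.1,fy=3.1,interpolation=cv2.INTER_CUBIC))
```

```text
(no output)
```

View pics/c1.png

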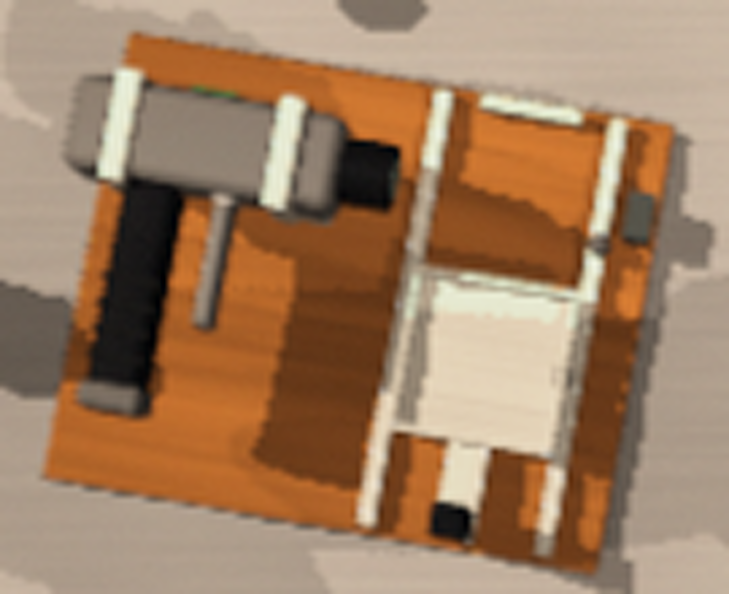

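View pics/c2.png

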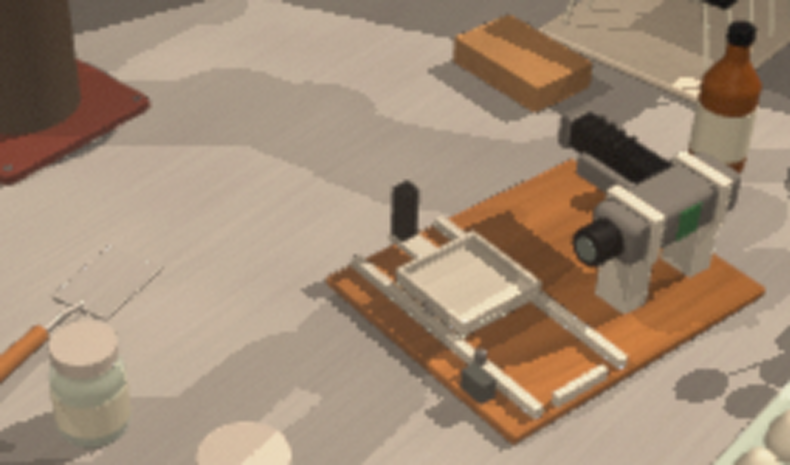

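The crops show the plate corners, tray rim and handle clearly. The handle top is at (450,522) in the top crop and (405,185) in the scene crop. I'll fit the pose to these points.

```bash
cat > h.py <<'E'
import numpy as np, pickle, cv2
from scipy.optimize import least_squares
def proj(f,P):
    P=np.atleast_2d(P); c=P@f["world_to_cam"][:3,:3].T+f["world_to_cam"][:3,3]
    return np.c_[f["fx"]*c[:,0]/c[:,2]+f["cx"],f["fy"]*c[:,1]/c[:,2]+f["cy"]]
def ray_at(f,uv,z):
    R=f["world_to_cam"][:3,:3];t=f["world_to_cam"][:3,3];o=-R.T@t
    d=R.T@np.array([(uv[0]-f["cx"])/f["fx"],(uv[1]-f["cy"])/f["fy"],1]); return o+d*(z-o[2])/d[2]
def st(p,L):
    L=np.atleast_2d(np.array(L,float)); c,s=np.cos(p[2]),np.sin(p[2])
    return np.c_[p[0]+c*L[:,0]-s*L[:,1],p[1]+s*L[:,0]+c*L[:,1],L[:,2]]
E
python3 - <<'E'
from h import *
T=pickle.load(open("pics/top0.pkl","rb"));S=pickle.load(open("pics/scene0.pkl","rb"))
ct=lambda u,v:((u+.5)/5.4-.5+200,(v+.5)/5.4-.5+120)
cs=lambda u,v:((u+.5)/3.1-.5+200,(v+.5)/3.1-.5+110)
pl=[(135,200,12),(135,-130,12),(-135,200,12),(-135,-130,12)]
o1=np.array([ct(131,36),ct(674,125),ct(44,478),ct(600,572)]);o2=np.array([cs(764,291),cs(515,440),cs(573,160),cs(330,283)])
def res(p): return np.r_[proj(T,st(p,pl))-o1,proj(S,st(p,pl))-o2].ravel()
r=least_squares(res,[500,100,-.15]);p=r.x;print("station",p,res(p).round(1))
def seat(uv,f,L):
    w=ray_at(f,uv,L[2]);c,s=np.cos(p[2]),np.sin(p[2]);d=w[:2]-p[:2];return np.array([c*d[0]+s*d[1],-s*d[0]+c*d[1]])-L[:2]
for uv,f,L in [(ct(425,265),T,(48,48,43)),(ct(585,295),T,(48,-48,43)),(ct(392,430),T,(-48,48,43)),(ct(560,458),T,(-48,-48,43)),(ct(450,520),T,(-95,0,89)),(cs(405,186),S,(-95,0,89)),(cs(398,275),S,(-48,-48,43)),(cs(470,235),S,(-48,48,43)),(cs(540,284),S,(48,48,43)),(cs(463,330),S,(48,-48,43))]: print("seat",seat(uv,f,L).round(1))
print("jar",ray_at(T,(401,233),95)[:2],ray_at(S,cs(84,340),95)[:2])
for n,x in("sq",(-70,80,100)),: pass
E
```

```text
station [ 6.12043525e+02  1.03514611e+02 -1.88421262e-01] [-0.  -1.5  1.  -1.1  0.4 -0.4  0.5 -0.3  1.1 -1.5  0.1 -0.6 -0.7 -1.2
 -1.7 -2.2]
seat [-27.7 -48.5]
seat [-29.5 -46.1]
seat [-28.4 -46.4]
seat [-28.2 -47.8]
seat [-27.3 -43.8]
seat [-26.8 -44. ]
seat [-17.4 -48.9]
seat [-21.9 -51.7]
seat [-23.6 -48.2]
seat [-19.  -50.9]
jar [ 426.22873838 -263.25330811] [ 429.23843615 -265.47765076]
```

Call:
{"method": "play_rows", "body": {
  "plan": [
    [20,28,0,-0.04],
    [20,28,0,-0.04],
    [20,28,0,-0.04],
    [20,28,0,-0.04],
    [20,28,0,-0.04],
    [20,28,0,-0.04],
    [20,28,0,-0.04],
    [20,28,0,-0.04],
    [20,28,0,-0.04],
    [20,28,0,-0.04],
    [20,28,0,-0.04],
    [20,26,0,-0.04]
  ]
}}

```text
time: 1.1
tool_pos: [420.3, -262.7, 231.0]
ee_rot: [-0.0, 0.995, -0.095, -0.0]
force: [0.9, 0.4, 0.4]
finger_gap: 85.5
grasp_force: 0.0
```

Run:
```python
from h import *
from cell import readout, grab_frame
f=grab_frame("wrist");s=readout.sense()
pickle.dump(f,open("pics/w1.pkl","wb"));cv2.imwrite("pics/w1.png",f["img"][:,:,::-1])
print(s["tool_pos"],s["ee_rot"],s["joints"],s["joint_velocities"].max(),f["fx"],-f["world_to_cam"][:3,:3].T@f["world_to_cam"][:3,3])
print(proj(f,[[427,-264,95],[427,-264,0]]))
```

```text
[ 423.16139107 -258.5178503   231.03544522] [-1.92952217e-03  9.95496935e-01 -9.47701761e-02  8.61703641e-04] [-0.71041582 -0.0923494   1.85526515  0.00422292  1.37949953  1.04940154] 0.005753235802890511 282.99246753555 [ 503.22861058 -278.52000076  374.7761266 ]
[[320.91140268 182.79427323]
 [320.88766438 163.82959024]]
```

View pics/w1.png

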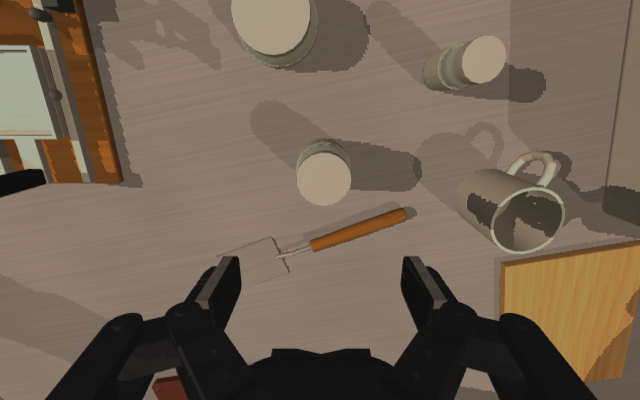

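The jar lid is centred at about (324,178), with the tub above at (271,20), the mug at (520,215) and the spatula below. I'll measure the lid exactly.

Run:
```python
from h import *
f=pickle.load(open("pics/w1.pkl","rb"));im=f["img"].astype(int)
m=((im.sum(2)>450)).astype(np.uint8);n,l,st_,c=cv2.connectedComponentsWithStats(m)
k=l[178,324];print(im[178,324],im[230,330],st_[k],c[k])
cn=max(cv2.findContours((l==k).astype(np.uint8),0,1)[0],key=len);e=cv2.fitEllipse(cn);print(e,ray_at(f,e[0],95),ray_at(f,(271,18),60))
```

```text
[168 152 129] [120 106  94] [     0      0    640    400 246592] [325.00526376 204.02083604]
((327.1855163574219, 202.81283569335938), (459.698974609375, 761.5584716796875), 89.09147644042969) [ 404.39642617 -266.36794371   95.        ] [ 587.94641324 -245.9339703    60.        ]
```

Run:
```python
from h import *
f=pickle.load(open("pics/w1.pkl","rb"));im=f["img"].astype(int)
m=((im.sum(2)>385)).astype(np.uint8);n,l,st_,c=cv2.connectedComponentsWithStats(m)
k=l[178,324];print(st_[k])
cn=max(cv2.findContours((l==k).astype(np.uint8),0,1)[0],key=len);e=cv2.fitEllipse(cn);print(e,ray_at(f,e[0],95))
print(ray_at(f,(324,163),90), proj(f,[[432,-266,95],[432,-298,30],[432,-234,30]]))
```

```text
[ 296  153   55   53 2281]
((322.7406005859375, 178.7992401123047), (51.679500579833984, 55.11531448364258), 109.35453033447266) [ 430.79049514 -266.62495225   95.        ]
[ 445.54864364 -270.76036458   90.        ] [[321.91610425 177.77953206]
 [347.31831378 159.72260756]
 [296.41533645 169.35932534]]
```

Call:
{"method": "play_rows", "body": {
  "plan": [
    [3,-2,-20,0],
    [3,0,-30,0],
    [3,0,-30,0],
    [2,0,-20,0],
    [0,0,0,0],
    [0,0,0,0]
  ]
}}

```text
time: 1.65
tool_pos: [429.8, -265.9, 130.2]
ee_rot: [-0.001, 0.996, -0.094, -0.001]
force: [0.8, -0.9, 0.7]
finger_gap: 85.4
grasp_force: 0.0
```

Run:
```python
from cell import readout
s=readout.sense();print(s["tool_pos"],s["ee_rot"],s["joint_velocities"].round(3))
```

```text
[ 429.79095603 -265.89894943  130.1655586 ] [-9.95244650e-04  9.95585847e-01 -9.38384892e-02 -1.47257705e-03] [-0.002 -0.037 -0.046  0.002  0.003  0.001]
```

Call:
{"method": "play_rows", "body": {
  "plan": [
    [0,0,-20,0],
    [0,0,-25,0],
    [0,0,-25,0],
    [0,0,-18,0],
    [0,0,-8,0],
    [0,0,-3,0],
    [0,0,0,0]
  ]
}}

```text
time: 2.23
tool_pos: [431.4, -267.3, 33.3]
ee_rot: [0.0, 0.996, -0.094, 0.0]
force: [0.5, 0.7, 0.7]
finger_gap: 85.4
grasp_force: 0.0
```

Call:
{"method": "play_rows", "body": {
  "plan": [
    [0,0,0,0],
    [0,0,0,0],
    [0,0,0,0],
    [0,0,0,0],
    [0,0,0,0],
    [0,0,0,0],
    [0,0,0,0],
    [0,0,0,0]
  ],
  "claw": 50,
  "squeeze": 30
}}

```text
time: 2.9
tool_pos: [432.0, -267.8, 34.4]
ee_rot: [0.001, 0.996, -0.094, 0.001]
force: [-1.1, 0.1, 6.6]
finger_gap: 63.3
grasp_force: 32.3
```

Call:
{"method": "play_rows", "body": {
  "plan": [
    [0,0,4,0],
    [0,0,10,0],
    [0,0,20,0],
    [0,0,25,0],
    [0,0,25,0],
    [0,0,25,0],
    [0,0,15,0],
    [0,0,6,0],
    [0,0,0,0]
  ]
}}

```text
time: 3.65
tool_pos: [431.7, -267.3, 164.5]
ee_rot: [0.001, 0.996, -0.094, 0.002]
force: [0.0, -0.1, -3.0]
finger_gap: 62.8
grasp_force: 34.2
```

Call:
{"method": "play_rows", "body": {
  "plan": [
    [2,8,0,0],
    [4,20,0,0],
    [6,30,0,0],
    [8,35,0,0],
    [8,35,0,0],
    [8,35,0,0],
    [8,35,0,0],
    [8,35,0,0],
    [6,35,0,0],
    [4,22,0,0],
    [3,12,0,0],
    [1,4,0,0]
  ]
}}

```text
time: 4.65
tool_pos: [495.3, 42.3, 160.2]
ee_rot: [-0.0, 0.996, -0.092, -0.002]
force: [-0.5, -0.7, -2.9]
finger_gap: 62.9
grasp_force: 34.3
```

Call:
{"method": "play_rows", "body": {
  "plan": [
    [0,0,0,0],
    [0,0,0,0],
    [0,0,0,0]
  ]
}}

```text
time: 4.9
tool_pos: [496.2, 38.6, 161.6]
ee_rot: [0.0, 0.996, -0.094, -0.001]
force: [-0.6, -0.5, -2.5]
finger_gap: 62.9
grasp_force: 34.3
```

Run:
```python
from h import *
from cell import readout, grab_frame
f=grab_frame("wrist");s=readout.sense()
pickle.dump(f,open("pics/w2.pkl","wb"));cv2.imwrite("pics/w2.png",f["img"][:,:,::-1])
print(s["tool_pos"],s["ee_rot"],s["joints"],s["finger_gap"],s["force"])
```

```text
[496.39182934  38.46539637 161.83558792] [ 1.66545529e-04  9.95512288e-01 -9.46311861e-02 -4.42013021e-04] [-8.09792494e-02 -2.26063152e-02  1.92302038e+00 -3.39019010e-04
  1.24206714e+00  1.67947268e+00] 63.19651848210904 [ 0.75862819  0.19817318 -3.37792799]
```

View pics/w2.png

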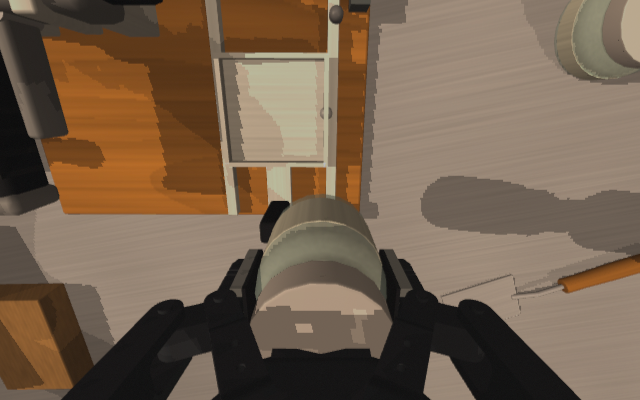

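The wrist view shows the tray rim spanning roughly (216–337, 54–165) and the base's front edge at v≈213. I'll zoom to get precise corners.

Run:
```python
from h import *
a=cv2.imread("pics/w2.png")[30:225,195:395];b=cv2.resize(a,None,fx=3,fy=3,interpolation=cv2.INTER_CUBIC)
f=pickle.load(open("pics/w2.pkl","rb"));p=[612,103.5,-.1884]
for q,y in((-27,-47),):
  for z,h in((43,48),(43,44),(33,44)):
    P=proj(f,st(p,[(q+sx*h,y+sy*h,z) for sx,sy in((-1,-1),(-1,1),(1,1),(1,-1))])); print(z,h,P.round(1).tolist())
    cv2.polylines(b,[np.int32(((P-[195,30])+.5)*3)],True,(0,0,255) if h==48 else (255,0,0),1)
P=proj(f,st(p,[(-135,200,12),(-135,-130,12),(135,-130,12)]));cv2.polylines(b,[np.int32(((P-[195,30])+.5)*3)],False,(0,255,0),1)
cv2.imwrite("pics/w2c.png",b)
```

```text
43 48 [[330.9, 167.4], [229.1, 167.5], [216.9, 54.1], [332.3, 54.0]]
43 44 [[326.7, 163.2], [232.9, 163.3], [222.3, 59.4], [327.4, 59.3]]
33 44 [[326.5, 161.1], [236.0, 161.2], [226.0, 61.0], [327.2, 61.0]]
```

View pics/w2c.png

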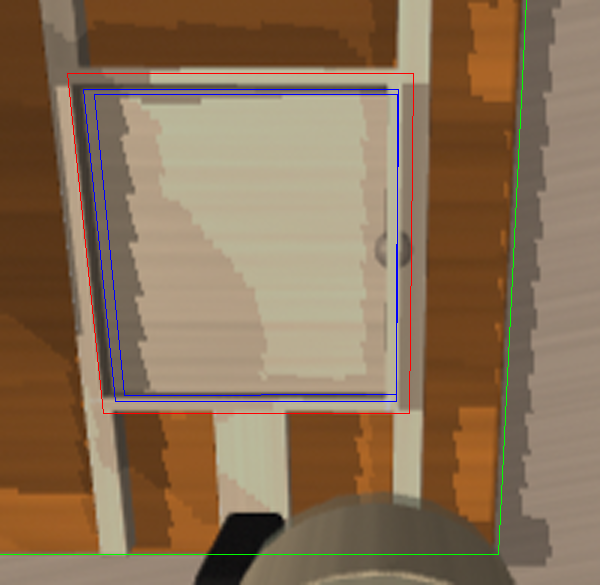

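Call:
{"method": "play_rows", "body": {
  "plan": [
    [6,2,0,0],
    [14,4,0,0],
    [18,6,0,0],
    [18,6,0,0],
    [14,4,0,0],
    [8,3,-5,0],
    [4,1,-15,0],
    [0,0,-20,0],
    [0,0,-20,0],
    [0,0,-14,0],
    [0,0,-7,0],
    [0,0,-4,0]
  ]
}}

```text
time: 5.95
tool_pos: [577.7, 65.1, 75.5]
ee_rot: [0.0, 0.996, -0.094, -0.001]
force: [0.0, -0.5, -2.8]
finger_gap: 63.1
grasp_force: 34.3
```

Call:
{"method": "play_rows", "body": {
  "plan": [
    [0,0,-3,0],
    [0,0,-2,0],
    [0,0,-1,0],
    [0,0,-1,0],
    [0,0,0,0],
    [0,0,0,0]
  ]
}}

```text
time: 6.45
tool_pos: [579.2, 65.4, 70.9]
ee_rot: [-0.0, 0.996, -0.094, 0.0]
force: [-0.6, 0.2, -3.4]
finger_gap: 63.0
grasp_force: 34.3
```

Call:
{"method": "play_rows", "body": {
  "plan": [
    [0,0,-1,0],
    [0,0,-1,0],
    [0,0,-0.5,0],
    [0,0,0,0],
    [0,0,0,0]
  ]
}}

```text
time: 6.87
tool_pos: [578.7, 65.4, 67.7]
ee_rot: [-0.0, 0.996, -0.094, -0.0]
force: [-0.3, -0.1, -2.9]
finger_gap: 62.7
grasp_force: 34.3
```

Call:
{"method": "play_rows", "body": {
  "plan": [
    [0,0,-0.5,0],
    [0,0,-0.5,0],
    [0,0,-0.5,0],
    [0,0,0,0]
  ]
}}

```text
time: 7.2
tool_pos: [579.8, 65.3, 67.4]
ee_rot: [0.0, 0.996, -0.094, 0.001]
force: [-0.6, -0.8, 5.0]
finger_gap: 62.7
grasp_force: 34.9
```

Call:
{"method": "play_rows", "body": {
  "plan": [
    [0,0,0,0],
    [0,0,0,0],
    [0,0,0,0]
  ],
  "claw": 68,
  "squeeze": 20
}}

```text
time: 7.45
tool_pos: [578.6, 65.5, 66.1]
ee_rot: [-0.0, 0.996, -0.094, -0.0]
force: [0.0, 0.3, -0.5]
finger_gap: 68.0
grasp_force: 0.0
```

Call:
{"method": "play_rows", "body": {
  "plan": [
    [0,0,0,0],
    [0,0,0,0],
    [0,0,3,0],
    [0,0,10,0],
    [0,0,20,0],
    [0,0,30,0],
    [0,0,30,0],
    [0,0,20,0],
    [-10,0,0,0],
    [-30,0,0,0],
    [-35,-5,0,0],
    [-35,-5,0,0]
  ],
  "claw": 85
}}

```text
time: 8.45
tool_pos: [467.9, 55.4, 180.1]
ee_rot: [-0.0, 0.996, -0.094, 0.0]
force: [-0.5, -0.1, 0.0]
finger_gap: 85.1
grasp_force: 0.0
```

Call:
{"method": "play_rows", "body": {
  "plan": [
    [-20,5,0,0],
    [-8,5,0,0],
    [0,0,0,0],
    [0,0,0,0],
    [0,0,0,0]
  ]
}}

```text
time: 8.87
tool_pos: [442.3, 65.4, 180.2]
ee_rot: [-0.0, 0.996, -0.094, 0.001]
force: [1.0, -0.0, 0.1]
finger_gap: 84.9
grasp_force: 0.0
```

Run:
```python
from h import *
from cell import readout, grab_frame
f=grab_frame("wrist");s=readout.sense();t=grab_frame("scene")
pickle.dump(f,open("pics/w3.pkl","wb"));pickle.dump(t,open("pics/s3.pkl","wb"))
cv2.imwrite("pics/w3.png",np.hstack([f["img"][:,:560],cv2.resize(t["img"][110:260,300:390],(240,400))])[:,:,::-1])
print(s["tool_pos"],s["ee_rot"])
p=[612,103.5,-.1884]
print(proj(f,st(p,[(-121,-45,89),(-135,200,12),(-135,-130,12),(-26,-45,128)])))
```

```text
[442.1522835   65.35657595 179.881016  ] [-1.62135290e-06  9.95582206e-01 -9.38916898e-02  6.48670134e-04]
[[292.04641043 160.75500468]
 [ 78.76086617 159.7480246 ]
 [375.56863386 160.02369516]
 [280.74897286  16.04970353]]
```

View pics/w3.png

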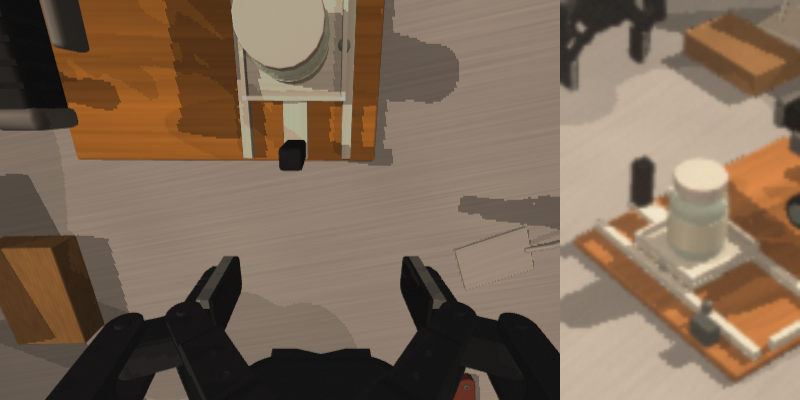

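The jar stands upright in the tray. The handle post top at (292,158) is where the model predicts, so I'll grip it next.

Call:
{"method": "play_rows", "body": {
  "plan": [
    [10,4,0,0],
    [18,7,-5,0],
    [11,4,-20,0],
    [4,2,-30,0],
    [0,0,-30,0],
    [0,0,-25,0],
    [0,0,-13,0],
    [0,0,-6,0],
    [0,0,0,0],
    [0,0,0,0]
  ],
  "claw": 60
}}

```text
time: 9.8
tool_pos: [484.5, 82.4, 50.6]
ee_rot: [-0.0, 0.996, -0.094, 0.0]
force: [1.0, 0.3, 0.4]
finger_gap: 60.0
grasp_force: 0.0
```

Call:
{"method": "play_rows", "body": {
  "plan": [
    [0,0,0,0],
    [0,0,0,0],
    [0,0,0,0],
    [0,0,0,0],
    [0,0,0,0],
    [0,0,0,0],
    [0,0,0,0]
  ],
  "claw": 10,
  "squeeze": 40
}}

```text
time: 10.38
tool_pos: [485.0, 83.2, 51.6]
ee_rot: [-0.001, 0.996, -0.094, 0.001]
force: [1.7, 5.9, 4.2]
finger_gap: 19.7
grasp_force: 40.7
```

Call:
{"method": "play_rows", "body": {
  "plan": [
    [1.96,0.2,0,0],
    [3.93,-0.25,0,0],
    [5.9,-1.1,0,0],
    [7.86,-1.5,0,0],
    [7.86,-1.5,0,0],
    [7.86,-1.5,0,0],
    [7.86,-1.5,0,0],
    [7.86,-1.5,0,0],
    [7.86,-1.5,0,0],
    [7.86,-1.5,0,0],
    [5.9,-1.1,0,0],
    [3.93,-0.75,0,0]
  ]
}}

```text
time: 11.38
tool_pos: [560.3, 68.6, 51.6]
ee_rot: [0.0, 0.996, -0.094, -0.001]
force: [-6.7, 0.7, 9.7]
finger_gap: 19.6
grasp_force: 41.6
```

Call:
{"method": "play_rows", "body": {
  "plan": [
    [1.96,-0.37,0,0],
    [0,0,0,0],
    [0,0,0,0]
  ]
}}

```text
time: 11.63
tool_pos: [563.5, 68.0, 51.6]
ee_rot: [0.0, 0.996, -0.094, 0.001]
force: [0.5, -0.5, 5.0]
finger_gap: 19.8
grasp_force: 40.8
```

Call:
{"method": "play_rows", "body": {
  "plan": [
    [2,-0.38,0,0],
    [2,-0.38,0,0],
    [2,-0.38,0,0],
    [0,0,0,0]
  ]
}}

```text
time: 11.97
tool_pos: [567.3, 67.2, 51.6]
ee_rot: [0.0, 0.996, -0.094, -0.002]
force: [-10.9, 0.5, 13.3]
finger_gap: 19.4
grasp_force: 42.0
```

Call:
{"method": "play_rows", "body": {
  "plan": [
    [2,-0.38,0,0],
    [2,-0.38,0,0],
    [2,-0.38,0,0],
    [0,0,0,0]
  ]
}}

```text
time: 12.3
tool_pos: [567.4, 67.2, 51.2]
ee_rot: [0.0, 0.996, -0.094, -0.008]
force: [-33.5, 2.6, 33.0]
finger_gap: 19.4
grasp_force: 44.4
```

Call:
{"method": "play_rows", "body": {
  "plan": [
    [-2,0.38,0,0],
    [-2,0.38,0,0],
    [-1,0.2,0,0],
    [0,0,0,0]
  ]
}}

```text
time: 12.63
tool_pos: [567.7, 67.2, 51.3]
ee_rot: [0.0, 0.996, -0.094, -0.002]
force: [-8.8, -0.1, 12.5]
finger_gap: 19.3
grasp_force: 41.7
```

Run:
```python
from h import *
from cell import readout, grab_frame
f=grab_frame("top");t=grab_frame("scene");s=readout.sense();print(s["tool_pos"],s["force"])
a=cv2.resize(f["img"][120:230,200:335],None,fx=3,fy=3,interpolation=2);b=cv2.resize(t["img"][125:250,290:455],(390,330),interpolation=2)
cv2.imwrite("pics/p1.png",np.hstack([a,b])[:,:,::-1])
```

```text
[567.61280564  67.18473667  51.26767702] [-9.42911237  0.10995955 13.1286327 ]
```

View pics/p1.png

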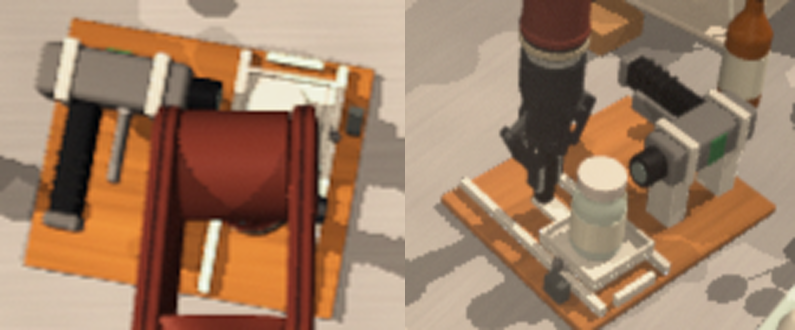

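The scene half shows the jar in the tray in front of the nozzle, close to the end-stop bar. I'll check the numbers before pushing further.

```bash
python3 - <<'E'
from h import *
T=pickle.load(open("pics/top0.pkl","rb"));p=[612,103.5,-.1884]
ct=lambda u,v:((u+.5)/5.4-.5+200,(v+.5)/5.4-.5+120)
c,s=np.cos(p[2]),np.sin(p[2])
def loc(uv,z): d=ray_at(T,ct(*uv),z)[:2]-p[:2];return np.round([c*d[0]+s*d[1],-s*d[0]+c*d[1]],1)
print("nozzle",loc((375,155),120),loc((370,175),100),"barback",[loc((530,116),z) for z in(12,25,40)],"bartop",[loc((530,100),z) for z in(12,25,40)])
print("trigger tip",loc((203,325),112),"hinge",loc((223,200),112),"grip end",loc((120,385),117),"grip start",loc((152,190),117),"barrel",loc((205,135),122))
print("plunger",loc((598,243),40))
E
python3 - <<'E'
from cell import grab_frame
import sys;sys.path.insert(0,'.')
from h import *
t=grab_frame("scene");pickle.dump(t,open("pics/s4.pkl","wb"))
p=[612,103.5,-.1884]
im=cv2.resize(t["img"][180:255,330:430],None,fx=7,fy=7,interpolation=2)[:,:,::-1].copy()
for x,col in((58,(0,0,255)),(64,(255,0,0))):
    P=proj(t,st(p,[(x+a*48,-45+b*48,43) for a,b in((-1,-1),(-1,1),(1,1),(1,-1))]));cv2.polylines(im,[np.int32((P-[330,180]+.5)*7)],True,col,1)
cv2.imwrite("pics/p2.png",im)
E
```

```text
nozzle [65.4 28.1] [57.4 31.7] barback [array([122.1, -42.7]), array([119.5, -43.8]), array([116.5, -44.9])] bartop [array([131.5, -41.1]), array([128.8, -42.2]), array([125.7, -43.3])]
trigger tip [-40.9 105.1] hinge [ 28.5 106.8] grip end [-80.9 142.4] grip start [ 26.8 144.9] barrel [ 60.5 120.8]
plunger [ 49.9 -96.2]
```

View pics/p2.png

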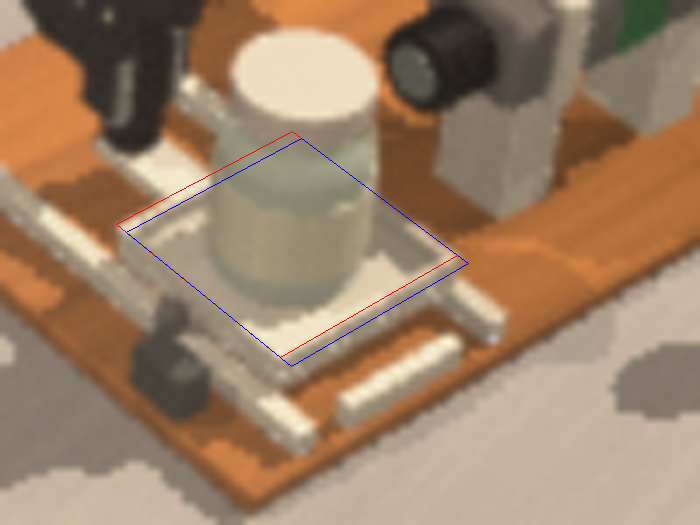

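Call:
{"method": "play_rows", "body": {
  "plan": [
    [-1,0.2,0,0],
    [-0.5,0,0,0],
    [0,0,0,0],
    [0,0,0,0]
  ]
}}

```text
time: 13.12
tool_pos: [567.7, 67.2, 51.3]
ee_rot: [0.0, 0.996, -0.094, -0.0]
force: [-3.4, -0.5, 6.5]
finger_gap: 19.8
grasp_force: 41.0
```

Call:
{"method": "play_rows", "body": {
  "plan": [
    [0,0,0,0],
    [0,0,0,0],
    [0,0,0,0],
    [0,0,0,0],
    [0,0,0,0],
    [0,0,5,0],
    [0,0,15,0],
    [0,0,30,0],
    [0,0,35,0],
    [0,0,35,0],
    [0,0,25,0],
    [0,0,5,0]
  ],
  "claw": 50,
  "squeeze": 20
}}

```text
time: 14.12
tool_pos: [571.1, 67.4, 207.0]
ee_rot: [-0.0, 0.996, -0.094, 0.005]
force: [0.7, -0.6, 0.9]
finger_gap: 49.9
grasp_force: 0.0
```

Call:
{"method": "play_rows", "body": {
  "plan": [
    [-3,15,0,0],
    [-5,30,0,0],
    [-5,35,0,0],
    [-5,35,0,0],
    [-5,35,0,0],
    [-4,20,0,0],
    [-2,13,0,0],
    [0,0,0,0],
    [0,0,0,0],
    [0,0,0,0]
  ],
  "claw": 85
}}

```text
time: 14.95
tool_pos: [539.0, 249.4, 200.0]
ee_rot: [0.0, 0.996, -0.094, -0.0]
force: [1.0, -0.1, 0.1]
finger_gap: 85.0
grasp_force: 0.0
```

Run:
```python
from h import *
from cell import readout, grab_frame
f=grab_frame("wrist");s=readout.sense();t=grab_frame("scene")
pickle.dump(f,open("pics/w5.pkl","wb"));pickle.dump(t,open("pics/s5.pkl","wb"))
p=[612,103.5,-.1884]
L=[(-21,129.5+30,117),(-21,129.5-30,112),(-75,129.5+30,117),(-75,129.5,117),(-41,129.5-30,112),(-41,129.5-20,112),(34,129.5-30,112),(34,109.5,112)]
P=proj(f,st(p,L));print(P.round(1).tolist(),s["tool_pos"])
im=f["img"][:,:560].copy()
for u,v in P: cv2.circle(im,(int(u+.5),int(v+.5)),2,(255,0,0),-1)
cv2.imwrite("pics/w5.png",np.hstack([im,cv2.resize(t["img"][125:250,330:405],(240,400))])[:,:,::-1])
```

```text
[[281.7, 111.6], [359.3, 111.4], [284.7, 180.0], [320.9, 180.0], [358.2, 137.4], [345.8, 137.4], [362.7, 31.2], [348.8, 31.2]] [539.17901194 249.14943575 200.0697143 ]
```

View pics/w5.png

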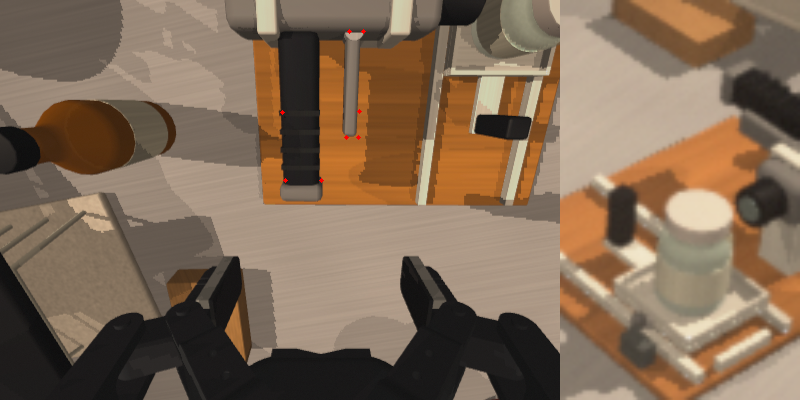

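The trigger and grip match the model, with the trigger tip at (351,137). I'll check the tray's current position from the same picture.

Run:
```python
from h import *
f=pickle.load(open("pics/w5.pkl","rb"));p=[612,103.5,-.1884];c,s=np.cos(p[2]),np.sin(p[2])
for n,uv,z in(("rim edge",(500,75),43),("post top c",(506,122),89)):
    d=ray_at(f,uv,z)[:2]-p[:2];print(n,np.round([c*d[0]+s*d[1],-s*d[0]+c*d[1]],1))
col=f["img"][60:90,470].sum(1);print(col.tolist())
S=pickle.load(open("pics/s4.pkl","rb"))["img"].astype(int);T=pickle.load(open("pics/s5.pkl","rb"))["img"].astype(int)
print("tray shift px", cv2.phaseCorrelate(S[205:238,345:400].mean(2),T[205:238,345:400].mean(2)))
print("sq world",st(p,[(-21,130,100),(-21,136,100)]))
```

```text
rim edge [ 11.  -45.3]
post top c [-30.4 -31.5]
[394, 398, 405, 409, 393, 337, 333, 337, 341, 382, 497, 578, 577, 578, 510, 226, 198, 180, 180, 185, 185, 186, 214, 269, 266, 264, 267, 270, 270, 269]
tray shift px ((-0.002740876471605702, 0.008725879077914556), 0.9989971124928492)
sq world [[615.71895993 235.13270618 100.        ]
 [616.84268461 241.0265371  100.        ]]
```

Call:
{"method": "play_rows", "body": {
  "plan": [
    [8,-1,0,0],
    [20,-2,0,0],
    [25,-2,0,0],
    [16,-2,0,0],
    [7,-1,0,0],
    [1.5,0,-10,0],
    [0,0,-25,0],
    [0,0,-30,0],
    [0,0,-30,0],
    [0,0,-18,0],
    [0,0,-6,0],
    [0,0,-2,0]
  ],
  "claw": 85
}}

```text
time: 16.05
tool_pos: [614.3, 241.9, 76.7]
ee_rot: [0.001, 0.996, -0.094, -0.002]
force: [0.5, -0.6, 0.6]
finger_gap: 84.8
grasp_force: 0.0
```

Call:
{"method": "play_rows", "body": {
  "plan": [
    [0,0,0,0],
    [0,0,0,0],
    [0,0,0,0]
  ]
}}

```text
time: 16.3
tool_pos: [617.8, 242.8, 81.6]
ee_rot: [-0.001, 0.996, -0.094, 0.002]
force: [-0.2, -0.6, 1.7]
finger_gap: 84.7
grasp_force: 0.0
```

Call:
{"method": "play_rows", "body": {
  "plan": [
    [0,0,-1,0],
    [0,0,0,0],
    [0,0,0,0],
    [0,0,0,0],
    [0,0,0,0],
    [0,0,0,0],
    [0,0,0,0],
    [0,0,0,0]
  ],
  "claw": 35,
  "squeeze": 30
}}

```text
time: 16.97
tool_pos: [617.2, 242.4, 80.0]
ee_rot: [-0.0, 0.996, -0.094, 0.001]
force: [-1.3, -0.9, 5.9]
finger_gap: 46.5
grasp_force: 34.9
```

Call:
{"method": "play_rows", "body": {
  "plan": [
    [0,0,0,0],
    [0,0,0,0],
    [0,0,0,0],
    [0,0,0,0],
    [0,0,0,0],
    [0,0,0,0],
    [0,0,0,0],
    [0,0,0,0],
    [0,0,0,0]
  ]
}}

```text
time: 17.72
tool_pos: [617.2, 242.4, 80.1]
ee_rot: [-0.0, 0.996, -0.094, 0.001]
force: [-1.7, -1.4, 5.5]
finger_gap: 46.6
grasp_force: 34.9
```

Call:
{"method": "play_rows", "body": {
  "plan": [
    [0,0,0,0],
    [0,0,0,0],
    [0,0,0,0],
    [0,0,0,0],
    [0,0,0,0],
    [0,0,0,0],
    [0,0,5,0],
    [0,0,20,0],
    [0,0,30,0],
    [0,0,30,0],
    [0,0,25,0],
    [0,0,10,0]
  ],
  "claw": 85
}}

```text
time: 18.72
tool_pos: [618.6, 243.3, 204.0]
ee_rot: [-0.001, 0.996, -0.094, 0.004]
force: [0.7, -0.1, -0.0]
finger_gap: 84.9
grasp_force: 0.0
```

Run:
```python
from h import *
from cell import readout, grab_frame
s=readout.sense();print(s["tool_pos"],s["finger_gap"],s["force"]);t=grab_frame("scene")
S=pickle.load(open("pics/s4.pkl","rb"))["img"].astype(int);T=t["img"].astype(int)
print("tray shift px", cv2.phaseCorrelate(S[205:238,345:400].mean(2),T[205:238,345:400].mean(2)))
print("handle",st([612,103.5,-.1884],[(-37,-45,89)]))
```

```text
[618.59926888 243.26094445 204.02200045] 84.93682511860787 [ 0.70621217 -0.11319769 -0.04343923]
tray shift px ((0.01988677696106933, 0.004950529184252872), 0.9986215187524264)
handle [[567.22677425  66.22590369  89.        ]]
```

Call:
{"method": "play_rows", "body": {
  "plan": [
    [-4,-10,0,0],
    [-8,-25,0,0],
    [-9,-35,0,0],
    [-9,-35,0,0],
    [-9,-35,0,0],
    [-6,-22,0,0],
    [-3,-10,0,0],
    [-1.5,-3,0,0],
    [0,0,0,0],
    [0,0,0,0],
    [0,0,0,0]
  ],
  "claw": 60
}}

```text
time: 19.68
tool_pos: [566.9, 68.6, 197.8]
ee_rot: [-0.0, 0.996, -0.093, -0.0]
force: [-0.3, -0.1, -0.6]
finger_gap: 59.9
grasp_force: 0.0
```

Call:
{"method": "play_rows", "body": {
  "plan": [
    [0,-1,-10,0],
    [0,0,-25,0],
    [0,0,-30,0],
    [0,0,-30,0],
    [0,0,-28,0],
    [0,0,-16,0],
    [0,0,-6,0],
    [0,0,-2,0],
    [0,0,0,0],
    [0,0,0,0],
    [0,0,0,0]
  ]
}}

```text
time: 20.6
tool_pos: [568.3, 66.6, 53.0]
ee_rot: [-0.0, 0.996, -0.094, 0.002]
force: [0.2, 0.6, 0.3]
finger_gap: 59.9
grasp_force: 0.0
```

Call:
{"method": "play_rows", "body": {
  "plan": [
    [0,0,0,0],
    [0,0,0,0],
    [0,0,0,0],
    [0,0,0,0],
    [0,0,0,0],
    [0,0,0,0],
    [0,0,0,0]
  ],
  "claw": 10,
  "squeeze": 40
}}

```text
time: 21.18
tool_pos: [567.4, 67.1, 52.1]
ee_rot: [-0.001, 0.996, -0.094, 0.001]
force: [-0.3, 6.0, 6.4]
finger_gap: 19.7
grasp_force: 40.6
```

Call:
{"method": "play_rows", "body": {
  "plan": [
    [-1,0.5,0,0],
    [-1,0.5,0,0],
    [-1,0.5,0,0],
    [-1,0.2,0,0],
    [-1,0.2,0,0],
    [-1.2,0.2,0,0],
    [-1.5,0.3,0,0],
    [-1.5,0.3,0,0],
    [-2,0.4,0,0],
    [-2,0.4,0,0],
    [-3,0.57,0,0],
    [-4,0.76,0,0]
  ]
}}

```text
time: 22.18
tool_pos: [547.2, 71.1, 52.0]
ee_rot: [0.0, 0.996, -0.094, 0.001]
force: [2.0, 1.5, 7.2]
finger_gap: 19.3
grasp_force: 40.8
```

Call:
{"method": "play_rows", "body": {
  "plan": [
    [-5,0.95,0,0],
    [-6,1.14,0,0],
    [-7,1.34,0,0],
    [-8,1.5,0,0],
    [-8,1.5,0,0],
    [-8,1.5,0,0],
    [-8,1.5,0,0],
    [-7,1.34,0,0],
    [-6,1.14,0,0],
    [-5,0.95,0,0],
    [-4,0.76,0,0],
    [-3,0.57,0,0]
  ]
}}

```text
time: 23.18
tool_pos: [471.9, 85.8, 52.0]
ee_rot: [-0.0, 0.996, -0.094, 0.001]
force: [1.7, 3.3, 5.8]
finger_gap: 19.5
grasp_force: 40.8
```

Call:
{"method": "play_rows", "body": {
  "plan": [
    [-2,0.38,0,0],
    [-2,0.38,0,0],
    [-1.5,0.3,0,0],
    [-1,0.2,0,0],
    [0,0,0,0],
    [0,0,0,0]
  ]
}}

```text
time: 23.68
tool_pos: [465.5, 87.0, 52.0]
ee_rot: [-0.0, 0.996, -0.094, 0.0]
force: [-0.0, 3.4, 7.5]
finger_gap: 19.8
grasp_force: 40.9
```

Call:
{"method": "play_rows", "body": {
  "plan": [
    [-1.5,0.3,0,0],
    [-1.5,0.3,0,0],
    [-1.5,0.3,0,0],
    [-1,0.2,0,0],
    [-1,0,0,0],
    [0,0,0,0]
  ]
}}

```text
time: 24.18
tool_pos: [459.4, 88.2, 52.0]
ee_rot: [-0.0, 0.996, -0.094, 0.001]
force: [2.3, 4.8, 5.2]
finger_gap: 19.6
grasp_force: 40.6
```

Call:
{"method": "play_rows", "body": {
  "plan": [
    [-1,0.2,0,0],
    [-1,0.2,0,0],
    [0,0,0,0]
  ]
}}

```text
time: 24.43
tool_pos: [459.5, 88.2, 52.1]
ee_rot: [-0.0, 0.996, -0.094, 0.003]
force: [12.8, 2.1, -4.2]
finger_gap: 19.4
grasp_force: 39.6
```

The travel was exactly 110 mm (x 567.5 to 459.5) and the pull force has risen, so the tray is at its front stop. This also confirms it had been home. Now I'll release.

Call:
{"method": "play_rows", "body": {
  "plan": [
    [1,-0.2,0,0],
    [0,0,0,0],
    [0,0,0,0]
  ]
}}

```text
time: 24.68
tool_pos: [459.4, 88.2, 52.0]
ee_rot: [-0.0, 0.996, -0.094, 0.002]
force: [7.0, 4.2, 1.1]
finger_gap: 19.6
grasp_force: 40.5
```

Call:
{"method": "play_rows", "body": {
  "plan": [
    [0,0,0,0],
    [0,0,0,0],
    [0,0,0,0],
    [0,0,0,0],
    [0,0,0,0],
    [0,0,5,0],
    [0,0,20,0],
    [0,0,30,0],
    [0,0,30,0],
    [0,0,30,0],
    [0,0,15,0],
    [-3,0,5,0]
  ],
  "claw": 55,
  "squeeze": 20
}}

```text
time: 25.68
tool_pos: [456.9, 88.0, 190.3]
ee_rot: [-0.0, 0.996, -0.094, 0.003]
force: [0.8, -0.0, 0.0]
finger_gap: 54.9
grasp_force: 0.0
```

Call:
{"method": "play_rows", "body": {
  "plan": [
    [-15,-10,5,0],
    [-20,-30,0,0],
    [-15,-35,0,0],
    [-10,-35,0,0],
    [0,-35,0,0],
    [0,-20,0,0],
    [0,-5,0,0],
    [0,0,0,0],
    [0,0,0,0],
    [0,0,0,0]
  ]
}}

```text
time: 26.52
tool_pos: [394.4, -80.8, 190.7]
ee_rot: [-0.0, 0.996, -0.093, -0.001]
force: [0.8, -0.1, -0.7]
finger_gap: 55.0
grasp_force: 0.0
```

Run:
```python
from h import *
from cell import readout, grab_frame
f=grab_frame("top");t=grab_frame("scene");s=readout.sense();print(s["tool_pos"],s["force"])
a=cv2.resize(f["img"][110:290,195:485],(410,254),interpolation=2);b=cv2.resize(t["img"][125:325,120:455],(390,254),interpolation=2)
cv2.imwrite("pics/p9.png",np.hstack([a,b])[:,:,::-1])
```

```text
[394.61610532 -80.79225906 190.99555811] [-0.17871302 -0.48442582  0.53892782]
```

View pics/p9.png

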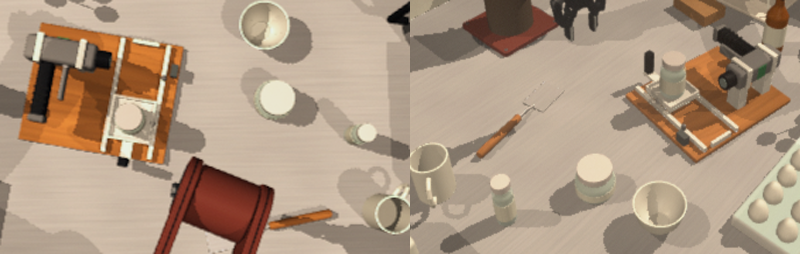

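The final view shows the tray fully out with the jar upright in it at about (130,118). The trigger has sprung back and the bystanders are where they were.

```bash
python3 -c "
from cell import bot
print(bot.close_job())"
```

```text
the job is handed in; nothing more can be done
None
```

I carried out the full check in order and handed it in at about 27 s of the 72 s limit: jar set in the tray, tray pushed home, trigger squeezed fully for about a second, and tray pulled back to its front stop with the jar still upright in it.

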